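Seal the sample tub with its lid

TASK

Close the open white sample tub that holds the vials: put the green lid on its mouth and press it down until it sits level and fully home on the rim all round, then let go. Leave the smaller orange lid and the foil-wrapped flask where they are.

Things in the scene. Friction and masses are not known exactly. Their poses are not given: they have to be found in the camera images.
- tub: Loose round white tub, 0.8 kg, upright, red-capped vials inside. White rim 101 mm across, 70 mm high. A green seal ring in it, mouth 82 mm, stands 8 mm above the rim. It is stiff: the lid's weight does not move it; a slow push (under 20 mm/s) of 8 to 10 N drives it in until the lid meets the rim; it stays down. Origin: centre of the underside, z up.
- green_lid: Loose green lid, 0.12 kg, lying on its plug, right way up. Plug 12 mm deep, 74 mm across, tapered to 58 at its foot; flange 102 mm across, 12 to 18 mm above the origin; round knob on top, 36 mm across, 18 to 48 mm up. Origin: centre of the plug's underside, z up. It is 66 mm above the tub's origin when lying on the raised ring, 58 mm when home on the rim.
- orange_lid: Loose orange lid of another, smaller jar: same shape and knob, but flange only 72 mm across; it does not fit and stays where it is. Origin: centre of its underside.
- foil_flask: Loose small flask wrapped in foil, 68 mm across and 78 mm high, standing on the bench behind the work; to be left alone. Origin: centre of its underside.
Mind the look-alikes: they are no part of the job. Several things have the shape of the green_lid; the one meant has the colours described above.

How it is judged:
By the outcome, as a careful person would: the job done as asked, in the order asked, and still so for the second after the job is handed in, with the robot touching nothing.
It also fails if it takes over 42 s, if anything falls off the work surface, if the arm or the gripper's body presses on something with over 40 N, if the wrist force passes 120 N, or if a joint passes its speed limit or range.

ROBOT

A 6-joint arm with a two-finger parallel gripper is mounted at the origin on a cart in front of the work surface, level with it; the furniture and walls round the work are solid. World frame = base frame: x ahead of the robot, y to its left, z up, the work surface at z = 0. Lengths are in mm, angles in rad, forces in N, time in s.
With the tool pointing down it reaches from about 275 to 1000 mm from the base axis. Payload 8.4 kg.
Tool frame: the origin (TCP) lies on the centre line of the jaws, within the pads' length; the fingertips stand 17 mm ahead of it and the grasp point (between the pads) lies 2 mm behind it (r.tcp_to_tips is the z of the fingertips in the tool frame, in mm); z points along the fingers, y is the direction in which the jaws open and shut (so a half turn about z gives the same grasp; the last joint's range is limited). The gripper opens to 85 mm and grips with 20 to 120 N. Pads are 22 mm wide; open, the fingers measure 114 mm over their backs; the gripper's body (76 mm by 85 mm) begins 54 mm behind the grasp point. The pads swing forward as they close: fully open they stand 13 mm farther back than shut.
Start: joints at [-1.231, 0.353, 1.633, -0, 1.155, -0.002], TCP at [209.488, -588.849, 248.281] pointing down, gripper open.
Joint ranges: [-2.63, 2.63], [-0.92, 2.1], [0.06, 2.66], [-1.3, 4.44], [0, 2.69], [-3.02, 3.02]. Speed limits (rad/s): [2.22, 2.22, 2.79, 3.14, 3.14, 3.14].

INTERFACE

Orientations are given as [roll, pitch, yaw] about the fixed x, y, z axes, in that order (R = Rz(yaw) Ry(pitch) Rx(roll)).
In Python, from rig import r, cams, job gives the robot as it stands.
- The arm moves only by the tool drive_tool, never from a script. Its argument "deltas" is a list of rows, each a list of 4 numbers: the shift along the tool's x, y, z in cm, then the turn about the tool's z in rad. In form: [[x, y, z, roll], ...]. A call has 1 to 12 rows; each row shifts and turns the commanded pose from where the row before left it, along the tool's axes as they then stand; what a row does not reach is not made up. A row lasts 1/12 s, in which the tool goes at most 41.7 mm and 7.16 degrees, less where a joint would pass 70% of its speed; a pose out of reach is approached as far as the arm can. A call with a gripper value outside its range is refused whole. "jaw" is the closure, from 0 (fully open) to 1 (shut), set as the call begins (left out, the last holds). The fingers move at their own pace and stop on an object; "force" is the grip in N (left out, the last holds). Time passes only in rows, so rows that do not move let the fingers close. It gives the time, the measured TCP pose, the force and the opening at its end, in the units of the state.
- r.sense(): the state, without advancing time (a new reading comes with each control period).
- cams.grab_frame(name): name is "side" or "top" or "wrist"; returns (picture, depth): 400x640x3 uint8, red, green, blue; 400x640 float32, mm along the optical axis (not along the pixel's ray), 0 where there is no reading.
- cams.camera_params(name): a dict with "fx", "fy", "cx", "cy" (pixels), "R" (3x3) and "t" (3): a world point X has camera coordinates R X + t. Camera axes: x right, y down, z forward; pixel columns grow to the right and rows downward; lengths in mm; the calibration is good to about 2 mm. A picture is of the moment at which its call begins: read the wrist's pose just before it. camera_params takes no time and is no camera call; for the wrist camera it gives the pose at the moment of the call.
- job.sign_off(): hands the job in, once; it reports no verdict.
The state is a dict: "clock": time; "qpos": joint angles; "qvel": joint speeds; "joint_efforts": joint torques, N m; "eef_pos": TCP position; "tcp_rot": TCP orientation; "contact_force": force on the tool from outside, world axes, zero at the start; "wrist_torque": the same for the moment, N m; "opening": opening from 0.0 (shut) to 1.0 (fully open).
Only numpy, scipy, OpenCV 4.12 (cv2) and the standard library are available. Lean on these libraries where they do the work, as an engineer would, in place of code of your own. Each camera call takes 0.05 s, during which the arm holds its last target. There are 200 camera calls.

## Working session

There is one attempt and no reset: what is moved stays moved. The work goes in short steps, Python scripts to look and compute and a tool call to move; the robot and the scene stay as the last step left them, time stands still between calls to the robot, and variables do not carry over. Pictures are saved under pics/ and viewed, about 8 in all and at most 12, crops included, and the job is handed in when it is done.

Besides the shell and the picture viewer there is one more tool, called after "Emit:" in YAML: its name, and indented under it one key for each argument. drive_tool: Moves the arm, as the interface text tells. Its arguments: {"type":"object","properties":{"deltas":{"type":"array"},"jaw":{"type":"number"},"force":{"type":"number"}},"required":["deltas"]}

```bash
mkdir -p pics; cat > h.py <<'E'
import numpy as np,cv2
from rig import r,cams,job
def grab(n,f=None):
    p=cams.camera_params(n); im,d=cams.grab_frame(n)
    if f: cv2.imwrite('pics/'+f,im[:,:,::-1])
    np.savez('/tmp/'+n+'.npz',im=im,d=d,**p)
    return im,d,p
def world(d,p):
    v,u=np.mgrid[:d.shape[0],:d.shape[1]]
    c=np.stack([(u-p['cx'])/p['fx']*d,(v-p['cy'])/p['fy']*d,d],-1)
    return (c-np.array(p['t']))@np.array(p['R'])
E
python3 - <<'E'
from h import *
a,d,p=grab('top','top0.png'); b,d2,p2=grab('side','side0.png')
print(r.sense(), p, p2)
E
```

```text
{'clock': 0.1, 'qpos': array([-1.23138977e+00,  3.53582705e-01,  1.63403088e+00,  3.06386116e-06,
        1.15519599e+00, -2.39819647e-03]), 'qvel': array([ 5.96438213e-04, -1.36947080e-03, -7.98155879e-05,  1.06431446e-03,
       -3.58644383e-04, -3.61477425e-05]), 'joint_efforts': array([-5.32456743e-04, -6.06352329e+01, -3.42816675e+01, -4.90825983e-05,
        3.81749807e-03,  1.78701436e-05]), 'eef_pos': array([ 209.36510729, -588.4776104 ,  247.64671395]), 'tcp_rot': array([-3.14037574e+00, -5.71996045e-06,  3.41803515e-01]), 'contact_force': array([ 0.36845769,  0.17601314, -0.23091405]), 'wrist_torque': array([-0.00290135,  0.05415296,  0.0057818 ]), 'opening': 1.001007716443073} {'fx': 378.8248168890104, 'fy': 378.8248168890104, 'cx': 315.2990707384251, 'cy': 202.367685108057, 'R': array([[ 0.01459753, -0.9998258 , -0.01163068],
       [-0.9932141 , -0.0131568 , -0.11555364],
       [ 0.11538049,  0.01323855, -0.99323315]]), 't': array([161.78068204, 587.04412546, 918.89649406])} {'fx': 463.3865950066156, 'fy': 463.3865950066156, 'cx': 310.21085999763915, 'cy': 198.93703212404546, 'R': array([[-0.94237865, -0.3344973 ,  0.00583348],
       [-0.17980073,  0.49169373, -0.85200292],
       [ 0.28212439, -0.80395823, -0.52350454]]), 't': array([ 600.43544861,   65.77944751, 1404.30820349])}
```

View pics/top0.png

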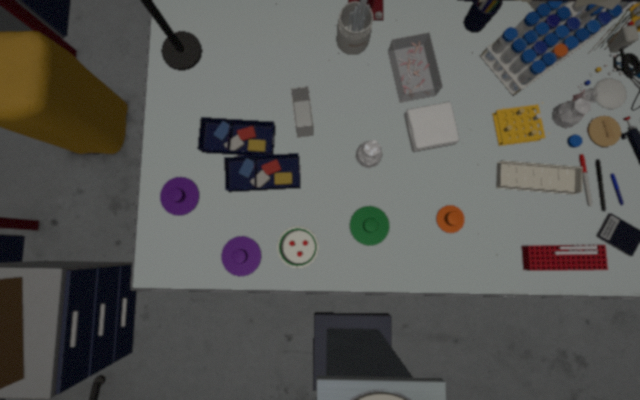

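View pics/side0.png

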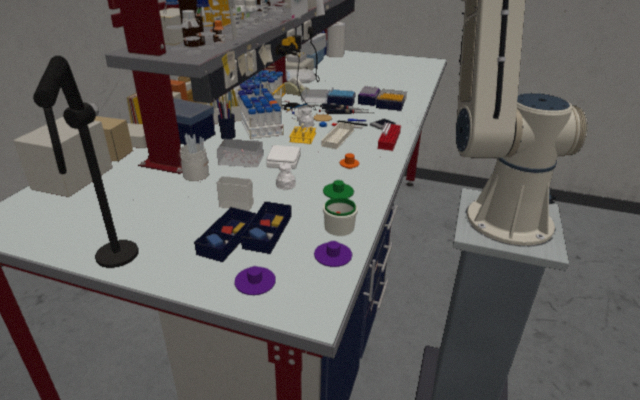

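Top view: the green lid is at (370,225). Look-alikes are purple lids at (180,196) and (241,256), and the orange lid at (450,218). The tub with red vials is at (298,247) and the flask at (370,153). I choose green at (370,225).

```bash
python3 - <<'E'
from h import *
z=np.load('/tmp/top.npz'); im,d=z['im'],z['d']; W=world(d,z)
hsv=cv2.cvtColor(im,cv2.COLOR_RGB2HSV)
def rep(n,u,v,rad,lo,hi,cond=None):
    m=np.zeros(d.shape,bool); m[v-rad:v+rad,u-rad:u+rad]=1
    P=W[m&(W[...,2]>lo)&(W[...,2]<hi)&(d>0)]
    print(n,len(P),P.min(0).round(),P.max(0).round(),'mid',((P.min(0)+P.max(0))/2).round(1),'mean',P.mean(0).round(1), 'circ',cv2.minEnclosingCircle(P[:,:2].astype(np.float32)))
rep('lid flange',370,225,28,8,28); rep('knob',370,225,28,36,60)
rep('tub rim',298,247,26,60,90); rep('tub all',298,247,26,10,90)
rep('orange',450,218,22,8,60); rep('flask',370,153,22,10,100)
rep('purple',241,256,25,8,60)
c=cv2.resize(im[170:290,210:480],None,fx=2.8,fy=2.8,interpolation=cv2.INTER_CUBIC); cv2.imwrite('pics/crop0.png',c[:,:,::-1])
q=np.load('/tmp/side.npz'); W2=world(q['d'],q); 
for n,(u,v) in dict(lidknob=(339,184),tub=(340,207)).items(): print(n,W2[v,u].round(1))
E
```

```text
lid flange 1077 [480. -18.  11.] [579.  83.  28.] mid [529.7  32.5  19.3] mean [529.3  32.9  18.4] circ ((530.408447265625, 32.467613220214844), 51.00590133666992)
knob 164 [514.  17.  37.] [546.  49.  53.] mid [530.3  33.   45.1] mean [529.7  32.8  48.1] circ ((529.8964233398438, 32.073890686035156), 17.93603515625)
tub rim 490 [425. 161.  61.] [523. 260.  84.] mid [474.1 210.5  72.7] mean [473.  211.   73.5] circ ((473.3575439453125, 210.48040771484375), 50.26793670654297)
tub all 665 [425. 161.  10.] [523. 260.  84.] mid [474.1 210.5  47.1] mean [473.1 214.1  61.9] circ ((473.3575439453125, 210.48040771484375), 50.26793670654297)
orange 642 [ 513. -209.   13.] [ 585. -138.   53.] mid [ 549.  -173.4   32.8] mean [ 548.7 -169.7   26.5] circ ((549.3890380859375, -173.55577087402344), 36.52214050292969)
flask 548 [682.  -0.  10.] [746.  64.  81.] mid [714.3  32.   45.7] mean [707.9  36.1  51.3] circ ((715.7630615234375, 32.05902099609375), 33.8355598449707)
purple 1287 [398. 305.  13.] [498. 407.  56.] mid [448.1 356.2  34.2] mean [448.2 354.7  23.1] circ ((447.9111633300781, 356.50567626953125), 51.75385665893555)
lidknob [524.   42.3  47.5]
tub [484.8 163.   40.6]
```

View pics/crop0.png

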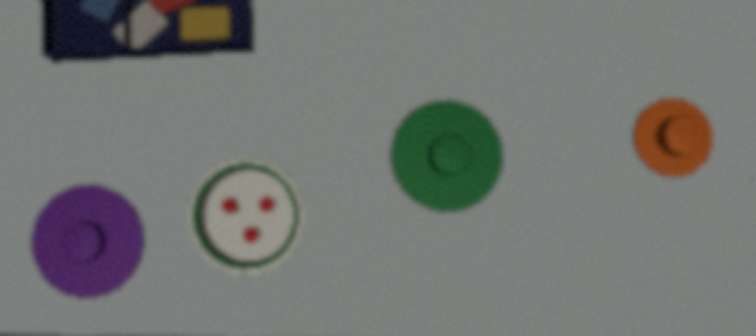

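Emit:
drive_tool:
  deltas:
    - [1.0, -0.9, 0, 0]
    - [2.0, -1.9, 0, 0]
    - [2.3, -2.1, 0, 0]
    - [2.3, -2.1, 0, 0]
    - [2.3, -2.1, 0, 0]
    - [2.3, -2.1, 0, 0]
    - [2.3, -2.1, 0, 0]
    - [2.3, -2.1, 0, 0]
    - [2.3, -2.1, 0, 0]
    - [2.3, -2.1, 0, 0]
    - [2.3, -2.1, 0, 0]
    - [2.3, -2.1, 0, 0]
  jaw: 0
  force: 60

```text
clock: 1.1
eef_pos: [374.8, -275.3, 248.2]
tcp_rot: [-3.141, -0.0, 0.342]
contact_force: [-0.2, -0.5, -0.2]
opening: 1.0
```

Emit:
drive_tool:
  deltas:
    - [2.3, -2.1, 0.5, 0]
    - [2.3, -2.1, 0.8, 0]
    - [2.3, -2.1, 0.8, 0]
    - [2.3, -2.1, 0.8, 0]
    - [2.3, -2.1, 0.8, 0]
    - [2.3, -2.1, 0.8, 0]
    - [2.3, -2.1, 0.8, 0]
    - [2.3, -2.1, 0.8, 0]
    - [2.3, -2.1, 0.8, 0]
    - [1.5, -1.5, 0.8, 0]
    - [1.0, -1.0, 0.5, 0]
    - [0, 0, 0, 0]

```text
clock: 2.1
eef_pos: [521.4, 4.2, 165.2]
tcp_rot: [-3.141, 0.001, 0.344]
contact_force: [0.1, -0.3, -0.1]
opening: 0.996
```

```bash
cat >> h.py <<'E'
def todo(x,y,z):
    s=r.sense(); e=s['eef_pos']; w=s['tcp_rot'][2]; D=np.array([x,y,z])-e
    print('tcp',e.round(1),s['tcp_rot'].round(3),'F',s['contact_force'].round(1),'op',round(s['opening'],3),'t',s['clock'])
    print('tool delta cm',np.round([(D[0]*np.cos(w)+D[1]*np.sin(w))/10,(D[0]*np.sin(w)-D[1]*np.cos(w))/10,-D[2]/10],2))
E
python3 - <<'E'
from h import *
im,d,p=grab('wrist','w1.png'); todo(530,32.4,38)
print(r.tcp_to_tips)
W=world(d,p); hsv=cv2.cvtColor(im,cv2.COLOR_RGB2HSV); g=(hsv[...,0]>40)&(hsv[...,0]<85)&(hsv[...,1]>100)&(d>0)
for lo,hi in ((10,27),(40,60)):
    P=W[g&(W[...,2]>lo)&(W[...,2]<hi)]
    if len(P): print(len(P),P.min(0).round(1),P.max(0).round(1),cv2.minEnclosingCircle(P[:,:2].astype(np.float32)),np.median(P[:,2]))
E
```

```text
tcp [520.9   2.9 165.7] [-3.141e+00  2.000e-03  3.440e-01] F [-0.1  0.5  0.4] op 0.995 t 2.15
tool delta cm [ 1.85 -2.47 12.77]
17.0
7626 [481.4 -20.5  12.6] [582.6 247.9  26.9] ((519.0262451171875, 114.96115112304688), 136.1548614501953) 17.79231915512935
1427 [441.9  12.7  40. ] [550.1 245.5  59.9] ((493.765380859375, 125.50936889648438), 120.15216827392578) 47.61121240110819
```

View pics/w1.png

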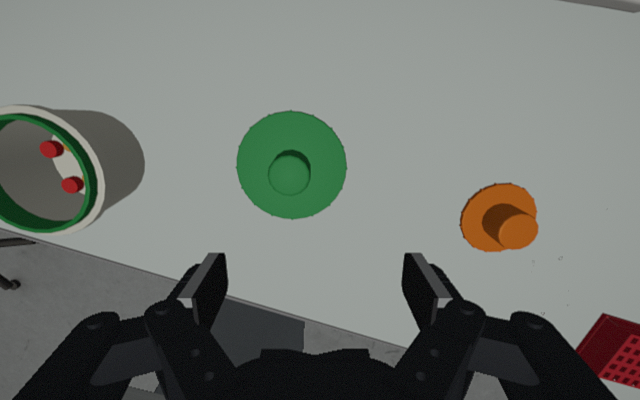

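Wrist view: green lid centred at (291,165) with its knob at (289,172), tub at left (45,170), orange lid at right (500,217). I'll re-measure the lid without the tub's ring.

```bash
python3 - <<'E'
from h import *
z=np.load('/tmp/wrist.npz'); im,d=z['im'],z['d']; W=world(d,z)
m=np.hypot(W[...,0]-530,W[...,1]-32)<70
for lo,hi in ((10,24),(43,55)):
    P=W[m&(W[...,2]>lo)&(W[...,2]<hi)&(d>0)]
    print(len(P),((P.min(0)+P.max(0))/2).round(1),cv2.minEnclosingCircle(P[:,:2].astype(np.float32)))
E
```

```text
7851 [532.4  30.5  18.6] ((532.614013671875, 30.42828941345215), 51.50770950317383)
1399 [532.6  30.4  46.4] ((532.5383911132812, 30.65913963317871), 17.99735450744629)
```

Emit:
drive_tool:
  deltas:
    - [0.5, -0.6, 0.5, 0]
    - [0.5, -0.6, 1.0, 0]
    - [0.5, -0.6, 1.5, 0]
    - [0.5, -0.5, 1.5, 0]
    - [0, 0, 1.5, 0]
    - [0, 0, 1.5, 0]
    - [0, 0, 1.2, 0]
    - [0, 0, 0.8, 0]
    - [0, 0, 0.5, 0]
    - [0, 0, 0, 0]
    - [0, 0, 0, 0]

```text
clock: 3.07
eef_pos: [532.7, 30.1, 66.4]
tcp_rot: [-3.142, 0.0, 0.341]
contact_force: [0.5, 0.1, 0.4]
opening: 0.998
```

```bash
python3 - <<'E'
from h import *
todo(531.5,31.3,38)
E
```

```text
tcp [532.7  30.1  66.4] [-3.142  0.     0.341] F [0.5 0.1 0.4] op 0.998 t 3.0667
tool delta cm [-0.08 -0.15  2.84]
```

Emit:
drive_tool:
  deltas:
    - [0, -0.1, 0.5, 0]
    - [0, 0, 0.8, 0]
    - [0, 0, 0.7, 0]
    - [0, 0, 0.5, 0]
    - [0, 0, 0.3, 0]
    - [0, 0, 0, 0]
    - [0, 0, 0, 0]

```text
clock: 3.65
eef_pos: [532.2, 31.2, 38.0]
tcp_rot: [-3.141, 0.001, 0.342]
contact_force: [0.2, -0.8, 0.1]
opening: 1.004
```

Emit:
drive_tool:
  deltas:
    - [0, 0, 0, 0]
    - [0, 0, 0, 0]
    - [0, 0, 0, 0]
    - [0, 0, 0, 0]
    - [0, 0, 0, 0]
    - [0, 0, 0, 0]
    - [0, 0, 0, 0]
    - [0, 0, 0, 0]
    - [0, 0, 0, 0]
    - [0, 0, 0, 0]
  jaw: 1
  force: 60

```text
clock: 4.48
eef_pos: [532.5, 31.3, 38.9]
tcp_rot: [3.142, -0.0, 0.342]
contact_force: [-2.6, 0.3, 6.7]
opening: 0.398
```

Emit:
drive_tool:
  deltas:
    - [0, 0, -0.4, 0]
    - [0, 0, -0.8, 0]
    - [0, 0, -1.2, 0]
    - [0, 0, -1.5, 0]
    - [0, 0, -1.5, 0]
    - [0, 0, -1.5, 0]
    - [0, 0, -1.5, 0]
    - [0, 0, -1.2, 0]
    - [0, 0, -1.0, 0]
    - [0, 0, -0.5, 0]
    - [0, 0, 0, 0]
    - [0, 0, 0, 0]

```text
clock: 5.48
eef_pos: [532.3, 31.2, 149.4]
tcp_rot: [3.141, -0.0, 0.342]
contact_force: [0.1, 0.9, -1.4]
opening: 0.396
```

```bash
python3 - <<'E'
from h import *
im,d,p=grab('wrist','w2.png'); todo(473.4,210.5,150)
W=world(d,p); P=W[(np.hypot(W[...,0]-473,W[...,1]-210)<80)&(W[...,2]>66)&(W[...,2]<84)&(d>0)]
print(len(P),P.min(0).round(1),P.max(0).round(1))
E
```

```text
tcp [532.   31.2 148.9] [-3.141e+00  1.000e-03  3.420e-01] F [ 0.2  0.5 -1.2] op 0.398 t 5.5333
tool delta cm [  0.49 -18.85  -0.11]
5906 [424.7 157.9  66. ] [526.4 249.4  79.8]
```

View pics/w2.png

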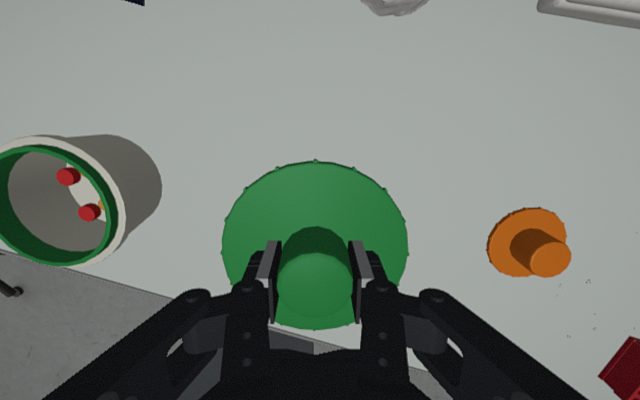

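Emit:
drive_tool:
  deltas:
    - [0, -0.5, 0, 0]
    - [0, -1.0, 0, 0]
    - [0, -1.5, 0, 0]
    - [0, -1.5, 0, 0]
    - [0, -1.5, 0, 0]
    - [0, -1.0, 0, 0]
    - [0, -0.5, 0, 0]
    - [0, 0, 0, 0]
    - [0, 0, 0, 0]

```text
clock: 6.28
eef_pos: [507.1, 102.0, 149.2]
tcp_rot: [3.141, 0.0, 0.343]
contact_force: [0.8, -0.1, -0.9]
opening: 0.397
```

```bash
python3 - <<'E'
from h import *
im,d,p=grab('wrist','w3.png'); 
W=world(d,p); e=r.sense()['eef_pos']
hsv=cv2.cvtColor(im,cv2.COLOR_RGB2HSV)
m=(np.hypot(W[...,0]-474,W[...,1]-210)<75)&(W[...,2]>66)&(W[...,2]<73)&(d>0)&(hsv[...,1]<70)
P=W[m]; print('rim',len(P),P.min(0).round(1),P.max(0).round(1),cv2.minEnclosingCircle(P[:,:2].astype(np.float32)))
g=(hsv[...,0]>40)&(hsv[...,0]<85)&(hsv[...,1]>100)&(d>0)
m=g&(np.hypot(W[...,0]-e[0],W[...,1]-e[1])<70)&(np.abs(W[...,2]-129)<12)
P=W[m]; print('flange',len(P),P.min(0).round(1),P.max(0).round(1),cv2.minEnclosingCircle(P[:,:2].astype(np.float32)))
A=np.c_[P[:,:2]-e[:2],np.ones(len(P))]; print('plane',np.linalg.lstsq(A,P[:,2],rcond=None)[0].round(3))
m=g&(np.hypot(W[...,0]-474,W[...,1]-210)<60)&(W[...,2]>75)&(W[...,2]<82)
P=W[m]; print('ring',len(P),P.min(0).round(1),P.max(0).round(1),cv2.minEnclosingCircle(P[:,:2].astype(np.float32)) if len(P) else 0)
todo(474,210.5,150)
E
```

```text
rim 2134 [426.2 160.   66. ] [526.2 259.1  72.4] ((475.8360290527344, 208.55955505371094), 50.62799835205078)
flange 14807 [454.7  50.1 125. ] [558.1 152.2 141. ] ((506.41253662109375, 101.3873291015625), 51.817298889160156)
plane [-1.00000e-03 -3.00000e-03  1.28438e+02]
ring 2212 [430.8 164.3  75. ] [520.5 253.4  79.5] ((475.6275329589844, 208.46487426757812), 44.989871978759766)
tcp [507.3 101.7 149.2] [3.141 0.    0.342] F [-0.1  0.6 -0.8] op 0.402 t 6.3333
tool delta cm [  0.51 -11.36  -0.08]
```

View pics/w3.png

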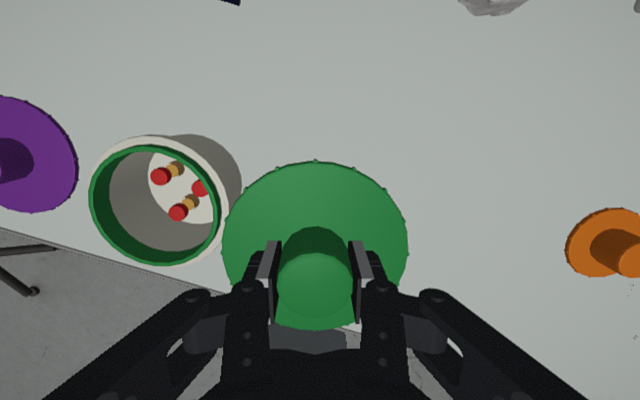

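Emit:
drive_tool:
  deltas:
    - [0.1, -0.6, 0, 0]
    - [0.1, -1.2, 0, 0]
    - [0.1, -1.6, 0, 0]
    - [0.1, -1.6, 0, 0]
    - [0.1, -1.6, 0, 0]
    - [0.1, -1.6, 0, 0]
    - [0.1, -1.4, 0, 0]
    - [0, -1.0, 0, 0]
    - [0, -0.5, 0, 0]
    - [0, 0, 0, 0]
    - [0, 0, 0, 0]

```text
clock: 7.25
eef_pos: [476.5, 208.8, 149.3]
tcp_rot: [3.141, 0.0, 0.342]
contact_force: [0.1, -0.6, -1.8]
opening: 0.399
```

Emit:
drive_tool:
  deltas:
    - [0, 0, 0.4, 0]
    - [0, 0, 0.6, 0]
    - [0, 0, 0.6, 0]
    - [0, 0, 0.6, 0]
    - [0, 0, 0.6, 0]
    - [0, 0, 0.5, 0]
    - [0, 0, 0.3, 0]
    - [0, 0, 0.1, 0]
    - [0, 0, 0.1, 0]
    - [0, 0, 0, 0]
    - [0, 0, 0, 0]

```text
clock: 8.17
eef_pos: [476.7, 208.9, 111.5]
tcp_rot: [-3.142, -0.0, 0.342]
contact_force: [0.9, 0.4, -1.0]
opening: 0.396
```

```bash
python3 - <<'E'
from h import *
grab('side','s1.png')
im=cv2.imread('pics/s1.png'); cv2.imwrite('pics/s1c.png',cv2.resize(im[130:270,250:430],None,fx=4,fy=4,interpolation=cv2.INTER_CUBIC)); todo(476.7,208.8,106)
E
```

```text
tcp [476.7 208.9 111.5] [-3.142 -0.     0.342] F [-0.4  1.1 -0.5] op 0.402 t 8.2167
tool delta cm [-0.01  0.01  0.55]
```

View pics/s1c.png

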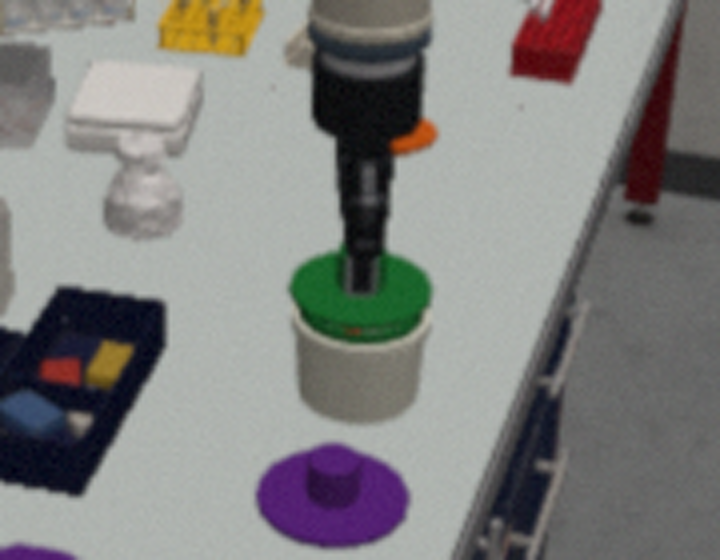

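The lid is centred over the tub (crop (360,300)), with its flange about 7 mm above the ring. Next is a slow press at 12 mm/s.

Emit:
drive_tool:
  deltas:
    - [0, 0, 0.1, 0]
    - [0, 0, 0.1, 0]
    - [0, 0, 0.1, 0]
    - [0, 0, 0.1, 0]
    - [0, 0, 0.1, 0]
    - [0, 0, 0.1, 0]
    - [0, 0, 0.1, 0]
    - [0, 0, 0.1, 0]

```text
clock: 8.88
eef_pos: [476.6, 208.9, 103.6]
tcp_rot: [-3.142, -0.0, 0.342]
contact_force: [-1.1, -2.1, 7.5]
opening: 0.4
```

Emit:
drive_tool:
  deltas:
    - [0, 0, 0.1, 0]
    - [0, 0, 0.1, 0]
    - [0, 0, 0.1, 0]
    - [0, 0, 0.1, 0]

```text
clock: 9.22
eef_pos: [476.7, 208.9, 99.8]
tcp_rot: [-3.142, -0.0, 0.342]
contact_force: [-2.4, -0.9, 7.7]
opening: 0.403
```

Emit:
drive_tool:
  deltas:
    - [0, 0, 0.1, 0]
    - [0, 0, 0.1, 0]

```text
clock: 9.38
eef_pos: [476.6, 208.9, 97.8]
tcp_rot: [-3.142, -0.0, 0.342]
contact_force: [-1.9, -0.4, 7.8]
opening: 0.397
```

Seal force is about 8 N, as expected. I'll continue until the force rises.

Emit:
drive_tool:
  deltas:
    - [0, 0, 0.05, 0]
    - [0, 0, 0.05, 0]
    - [0, 0, 0, 0]

```text
clock: 9.63
eef_pos: [476.6, 208.8, 97.0]
tcp_rot: [-3.142, -0.0, 0.342]
contact_force: [-3.4, -1.7, 10.0]
opening: 0.403
```

Emit:
drive_tool:
  deltas:
    - [0, 0, 0.05, 0]
    - [0, 0, 0, 0]

```text
clock: 9.8
eef_pos: [476.7, 208.9, 96.9]
tcp_rot: [-3.142, -0.0, 0.342]
contact_force: [-5.0, -1.8, 16.8]
opening: 0.398
```

Emit:
drive_tool:
  deltas:
    - [0, 0, 0.05, 0]
    - [0, 0, 0, 0]
    - [0, 0, 0, 0]

```text
clock: 10.05
eef_pos: [476.7, 208.9, 96.9]
tcp_rot: [-3.142, -0.0, 0.342]
contact_force: [-6.6, -3.7, 22.1]
opening: 0.4
```

Emit:
drive_tool:
  deltas:
    - [0, 0, -0.1, 0]
    - [0, 0, 0, 0]
    - [0, 0, 0, 0]
    - [0, 0, 0, 0]
    - [0, 0, 0, 0]
    - [0, 0, 0, 0]
    - [0, 0, 0, 0]
    - [0, 0, 0, 0]
  jaw: 0

```text
clock: 10.72
eef_pos: [476.5, 208.8, 96.2]
tcp_rot: [3.142, 0.0, 0.342]
contact_force: [-1.6, -0.1, -0.4]
opening: 0.995
```

Emit:
drive_tool:
  deltas:
    - [0, 0, -0.3, 0]
    - [0, 0, -0.6, 0]
    - [0, 0, -1.0, 0]
    - [0, 0, -1.5, 0]
    - [0, 0, -1.5, 0]
    - [0, 0, -1.5, 0]
    - [0, 0, -1.5, 0]
    - [0, 0, -1.0, 0]
    - [0, 0, -0.5, 0]
    - [0, 0, 0, 0]
    - [0, 0, 0, 0]

```text
clock: 11.63
eef_pos: [476.5, 208.8, 190.3]
tcp_rot: [-3.142, -0.0, 0.342]
contact_force: [-0.1, -0.2, 0.8]
opening: 1.002
```

Emit:
drive_tool:
  deltas:
    - [-0.5, 0, -0.5, 0]
    - [-1.0, 0, -0.5, 0]
    - [-1.5, 0, 0, 0]
    - [-1.5, 0, 0, 0]
    - [-1.0, 0, 0, 0]
    - [-0.5, 0, 0, 0]
    - [0, 0, 0, 0]

```text
clock: 12.22
eef_pos: [418.9, 188.3, 200.3]
tcp_rot: [3.142, 0.001, 0.342]
contact_force: [-0.0, -0.2, 0.3]
opening: 1.003
```

```bash
python3 - <<'E'
from h import *
grab('side','s2.png'); im,d,p=grab('wrist','w4.png'); W=world(d,p)
i=cv2.imread('pics/s2.png'); i=cv2.resize(i[150:270,270:410],None,fx=4,fy=4,interpolation=cv2.INTER_CUBIC); w=cv2.imread('pics/w4.png')
w=cv2.resize(w,(320,200)); c=np.zeros((480,800,3),np.uint8); c[:,:480]=i[:,:480]; c[:200,480:]=w; cv2.imwrite('pics/c4.png',c)
hsv=cv2.cvtColor(im,cv2.COLOR_RGB2HSV); g=(hsv[...,0]>40)&(hsv[...,0]<85)&(hsv[...,1]>100)&(d>0)
P=W[g&(np.hypot(W[...,0]-476,W[...,1]-208)<75)&(abs(W[...,2]-78)<10)]
A=np.c_[P[:,:2]-[476,208],np.ones(len(P))]; k=np.linalg.lstsq(A,P[:,2],rcond=None)[0]
print(len(P),'plane',k.round(3),np.median(P[:,2]),P.min(0).round(1),P.max(0).round(1),cv2.minEnclosingCircle(P[:,:2].astype(np.float32)))
todo(476,208,76)
E
```

```text
10527 plane [ 1.0000e-03 -0.0000e+00  7.5967e+01] 75.97336459861064 [426.  157.   73.1] [527.  258.6  85.8] ((476.2459411621094, 207.73114013671875), 51.154415130615234)
tcp [420.4 188.9 200.5] [-3.142e+00 -1.000e-03  3.420e-01] F [ 0.9  0.2 -0.2] op 0.999 t 12.3167
tool delta cm [ 5.88  0.06 12.45]
```

View pics/c4.png

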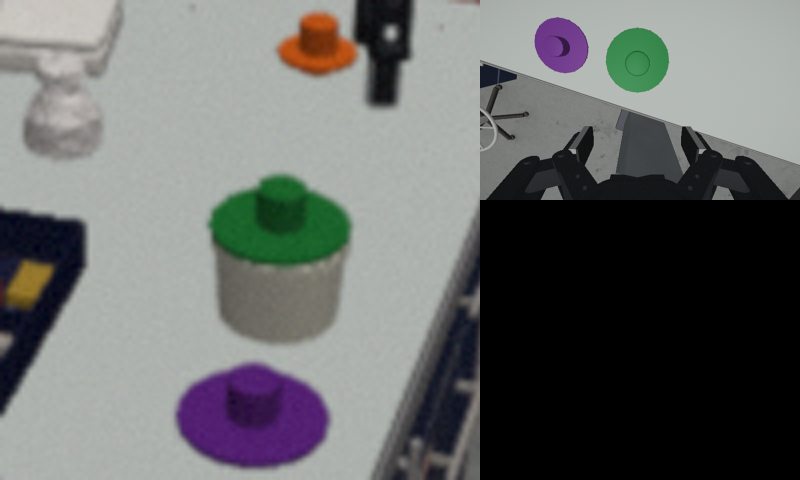

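The picture shows the green lid (280,225) flush on the tub, with no ring showing. Its flange top measures 76.0 mm (home is 58+18=76) and it lies level. The flask, orange lid and purple lids are undisturbed and the gripper is clear.

```bash
python3 -c "
from rig import job
print(job.sign_off())"
```

```text
the job is handed in; nothing more can be done
None
```

The green lid is on the tub, pressed fully home, and the job is handed in at about 12.3 s of the 42 s allowed.

- **How it went:** I gripped the green lid by its knob and centred it over the tub using the wrist camera. I pressed at about 12 mm/s or slower. The seal ring gave at about 8 N, and the force rose to 22 N once the lid met the rim. I then opened the jaws and backed off.
- **Last checks:** The flange top measured 76.0 mm, which is the expected home height. Its tilt is about 0.001 rad. The lid centre is within about 1 mm of where I measured the tub before pressing. The force at the end was about zero.
- **Left alone:** In the last picture the orange lid and the flask look unmoved; I did not re-measure their positions.
- **Disagreements:** The top and wrist cameras differed by 2 to 3 mm, about what the calibration allows, so I used the wrist camera. While pressing there was a sideways force of up to about 7 N, which disappeared on release.

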